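# Trim the bleed damper and hold the hood's spring gate half open for a tack weld

## Task

Set up the bench extraction for a light tack weld, where full suction would strip the shielding gas: with the hood's sprung slide gate still shut, turn the bleed damper's black knob little by little until its pointer stands on the middle of the red dot on the dial. Then draw the slide gate out by its upright orange grip to half open (red index on the scale's green mark) and finish while still holding it there against its spring, since it shuts itself if let go. Turn the pointer only by the knob, and leave the other things on the bench where they are.

Things in the scene. Friction and masses are not known exactly. Their poses are not given: they have to be found in the camera images.
- gate (a joint): travel of the spring-return slide gate (m): 0 shut, as it rests; 0.040 half open; 0.080 fully open. Grows as the blade is drawn out of the gate body along +y of gate_unit. An enclosed spring pulls it shut: 3 N at 0, rising by 1.5 N per 10 mm (9 N at half, 15 N at full), friction 0.4 N; it snaps shut when let go.
- gate_unit: the hood branch, fixed: 80 mm metal duct along the bench (axis 70 mm up), red flared hood 128 mm across at its end towards the robot, then a grey gate body 116 mm wide, 130 mm tall; the steel blade comes out of its +y side. Origin on the bench under the duct; x along the duct, away from the hood; y the gate's opening direction; z up.
- gate_grip: orange upright round grip on the blade's end, 15 mm diameter (19 at its collars), from 131 to 195 mm above the bench; under it a 14 mm square steel bracket; blade's top edge 117 mm up. Origin on its axis, 165 mm up. Moves with the gate: when shut at x -20, y +100 mm in gate_unit, 42 mm out from the gate body's side. y the opening direction, z up.
- half_mark (a point): the wide green tick (half open) on the white scale arm, 71 mm above the bench beside the blade on its side away from the robot; black ticks mark shut, quarter, three quarters and open. The gate is half open when the red index that moves with the grip (same y as the grip's axis) lies over it.
- damper_unit: the bleed-air branch, fixed: 80 mm metal duct with a wire-guarded intake towards the robot; on top a blue gearbox (195 x 100 mm, top 149 mm above the bench) with a black knob (axis at x -85 mm, y 0) and a white dial, 126 mm across (axis at x +20 mm, y 0), with pointer and dots. Origin on the bench under the duct; x along it, away from the intake; z up.
- damper_knob (a joint): angle of the damper's knob (rad), positive anticlockwise seen from above, stops at -3.9 and +3.9. It drives the pointer through a reduction gear: three turns of the knob move the pointer one turn, in the same direction. It stays where it is left (friction 0.06 N m).
- knob_grip (a point): on the knob's upright axis at the height to grip it, 177 mm above the bench: fluted round black knob, 36 mm diameter, from 159 to 192 mm above the bench, free all round above the gearbox top at 149 mm (a collar of 42 mm diameter lies under it up to 158 mm).
- damper_pointer: the pointer: origin on the dial's upright axis at the dial's face (154 mm above the bench), x along the pointer towards its tip. Black, 4 mm wide, tip 50 mm from the axis. At knob angle 0 it points along +x of damper_unit (away from the robot).
- pointer_tip (a point): the pointer's tip, 50 mm from the dial's axis, the same distance as the dots' centres.
- red_dot: red dot on the dial, 13 mm diameter, its centre 50 mm from the dial's axis. The dots sit about 26 and 52 degrees either side of the dial's +x direction; which colour sits where varies.
- yellow_dot: yellow dot on the dial, like the red one (a setting for another hood).
- green_dot: green dot on the dial, like the red one (a setting for another hood).
- blue_dot: blue dot on the dial, like the red one (a setting for another hood).
- burr_cup: blue ribbed plastic cup (66 mm across, 55 mm tall) holding five rotary burrs that stand about 45 mm out of it; loose, not part of the job. Origin under its middle.
- bracket: formed black steel U-shaped bracket (130 x 60 x 38 mm, open side up) waiting in front of the red hood; the part that will be tack-welded; loose, not part of the job. Origin under its middle.
- hammer: hammer lying flat on the bench; loose, not part of the job.
- wire_brush: brush with a handle lying on the bench; loose, not part of the job.
- spray_can: standing can with a yellow label (64 mm across, 170 mm tall); loose, not part of the job. Origin under its middle.
- weld_magnet: red triangular welding magnet with steel faces, lying flat (about 95 mm a side, 18 mm thick); loose, not part of the job. Origin under its middle.
- c_clamp: blue C-clamp lying flat (130 x 90 mm, 18 mm tall) with a steel screw; loose, not part of the job. Origin under its middle.

How it is judged:
By the outcome, as a careful person would: the job done as asked, in the order asked, and still so for the second after the job is handed in, while the arm keeps its last pose, push and grip.
It also fails if it takes over 67 s, if anything falls off the work surface, if the arm or the gripper's body presses on something with over 40 N, if the wrist force passes 120 N, or if a joint passes its speed limit or range.

## Robot

A 6-joint arm with a two-finger parallel gripper is mounted at the origin on the work surface. World frame = base frame: x ahead of the robot, y to its left, z up, the work surface at z = 0. Lengths are in m, angles in rad, forces in N, time in s.
With the tool pointing down it reaches from about 0.35 to 0.8 m from the base axis. Payload 7.3 kg.
Tool frame: the origin (TCP) lies on the centre line of the jaws, within the pads' length; the fingertips stand 14 mm ahead of it and the grasp point (between the pads) lies 5 mm behind it (robot.tcp_to_tips is the distance from the TCP to the fingertips, in m); z points along the fingers, y is the direction in which the jaws open and shut (so a half turn about z gives the same grasp; the last joint's range is limited). The gripper opens to 85 mm and grips with 20 to 120 N. Pads are 22 mm wide; open, the fingers measure 114 mm over their backs; the gripper's body (76 mm by 85 mm) begins 54 mm behind the grasp point. The pads swing forward as they close: fully open they stand 13 mm farther back than shut.
Start: joints at [1.198, 0.342, 1.524, -0, 1.275, -0.146], TCP at [0.118, 0.512, 0.245] pointing down, gripper open.
Joint ranges: [-2.53, 2.53], [-0.77, 2.02], [0.04, 2.7], [-1, 4.14], [0.28, 2.66], [-3.11, 3.11]. Speed limits (rad/s): [2.57, 2.57, 3.14, 3.14, 3.14, 3.14].

## Interface

Orientations are given as a 3x3 rotation matrix whose columns are the frame's x, y, z axes.
In Python, from workcell import robot, snapshot gives the robot as it stands.
- The arm moves only by the shell command python3 -m crank 'ROWS'. ROWS is JSON, one flat list of numbers, 7 for each row, row after row: the shift along the tool's x, y, z in m, then the turn, a rotation vector about the tool's x, y, z in degrees, then the closure, from 0 (fully open) to 1 (shut). A call has 1 to 10 rows; each row shifts and turns the commanded pose from where the row before left it, along the tool's axes as they then stand; what a row does not reach is not made up. A row lasts 1/8 s, in which the tool goes at most 62.5 mm and 10.7 degrees, less where a joint would pass 70% of its speed; a pose out of reach is approached as far as the arm can. A call is refused whole if a number of a shift passes 0.0625 or a number of a turn 10.7, either way. A call with a gripper value outside its range is refused whole. The fingers move at their own pace and stop on an object; the grip force is fixed at half the most. Time passes only in rows, so rows that do not move let the fingers close. It gives the time, the measured TCP pose, the force and the opening at its end, in the units of the state.
- robot.observe(): the state, without advancing time (a new reading comes with each control period).
- snapshot(name): name is "scene" or "top" or "wrist"; returns a dict with "image" (480x640x3 uint8, red, green, blue), "range_z" (480x640 float32, m along the optical axis (not along the pixel's ray), 0 where there is no reading), "mtx" (3x3 intrinsics, pixels), "xyz" and "rotation" of the camera in the world. Camera axes: x right, y up, looking along -z (the intrinsics and any distortion apply to the point x, -y, -z); pixel columns grow to the right and rows downward; lengths in m; the calibration is good to about 2 mm. A picture is of the moment at which its call begins.
- robot.job_done(): hands the job in, once; it reports no verdict.
The state is a dict: "time": time; "joints": joint angles; "qvel": joint speeds; "joint_efforts": joint torques, N m; "position": TCP position; "eef_rot": TCP orientation; "force": force on the tool from outside, world axes, zero at the start; "wrist_torque": the same for the moment, N m; "grip_width": opening from 0.0 (shut) to 1.0 (fully open).
Only numpy, scipy, OpenCV 4.12 (cv2) and the standard library are available. Lean on these libraries where they do the work, as an engineer would, in place of code of your own. Each camera call takes 0.05 s, during which the arm holds its last target.

## Working session

There is one attempt and no reset: what is moved stays moved. The work goes in short steps, Python scripts to look and compute and a shell command to move; the robot and the scene stay as the last step left them, time stands still between calls to the robot, and variables do not carry over. Pictures are saved under pics/ and viewed, and the job is handed in when it is done.

```bash
ls; mkdir -p pics; python3 - <<'E'
from workcell import robot, snapshot
import cv2
print(robot.observe())
for n in("scene","top","wrist"):
    s=snapshot(n); cv2.imwrite(f"pics/{n}0.png",s["image"][:,:,::-1]); print(n,s["mtx"],s["xyz"],s["rotation"])
E
```

```text
pics
{'time': 0.0, 'joints': array([ 1.19799664e+00,  3.42723960e-01,  1.52505701e+00, -8.99818057e-06,
        1.27541758e+00, -1.45990927e-01]), 'qvel': array([-0.00041708, -0.0026293 ,  0.00066982, -0.00102773,  0.00117877,
       -0.00161012]), 'joint_efforts': array([-2.23122617e-03, -4.33686697e+01, -2.46006596e+01, -3.60199356e-04,
        8.09060497e-03,  9.11840118e-06]), 'position': array([0.11788412, 0.51118024, 0.24461136]), 'eef_rot': array([[-9.74389491e-01,  2.24866152e-01, -5.76888317e-04],
       [ 2.24866779e-01,  9.74388365e-01, -1.49872256e-03],
       [ 2.25101290e-04, -1.59006253e-03, -9.99998711e-01]]), 'force': array([ 0.54457738, -0.52000842,  0.04423477]), 'wrist_torque': array([ 0.03252711, -0.03064442, -0.02606487]), 'grip_width': 1.0008060891136397}
scene [[585.87013624   0.         319.75221954]
 [  0.         585.87013624 228.74840883]
 [  0.           0.           1.        ]] [ 1.29072355 -0.47882717  1.56997398] [[ 0.52541035 -0.7078403   0.47212929]
 [ 0.85082886  0.43327521 -0.29725889]
 [ 0.00584991  0.55788412  0.82989824]]
top [[549.24504822   0.         324.73037177]
 [  0.         549.24504822 230.31863311]
 [  0.           0.           1.        ]] [0.21821708 0.04523079 1.46839961] [[-7.24773909e-02  9.76945159e-01 -2.00811316e-01]
 [-9.97370044e-01 -7.10242415e-02  1.44413655e-02]
 [-1.54049328e-04  2.01329863e-01  9.79523487e-01]]
wrist [[360.8073847    0.         317.39478781]
 [  0.         360.8073847  236.43244876]
 [  0.           0.           1.        ]] [0.03925213 0.52756343 0.37209439] [[ 0.22491189 -0.92515979 -0.30576789]
 [ 0.97437789  0.21305542  0.07207713]
 [-0.00153736 -0.31414447  0.94937394]]
```

View pics/top0.png

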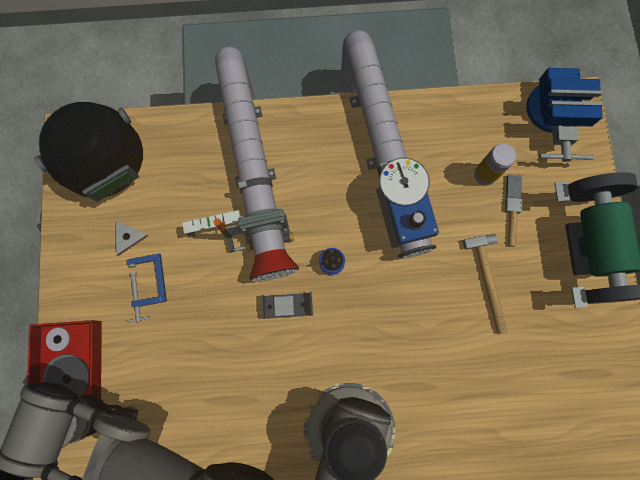

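View pics/scene0.png

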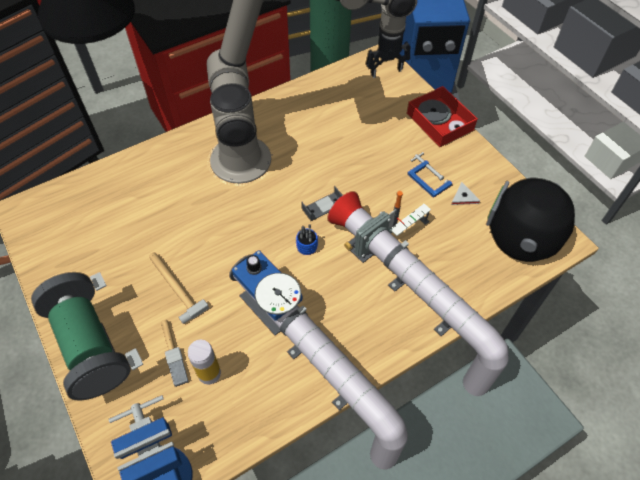

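The top view shows the dial at about (404,181), the knob at (417,219) and the grip at (219,225), with the scale left of it. Next I'll zoom in and measure.

```bash
cat > h.py <<'E'
import numpy as np, cv2
from workcell import robot, snapshot
def ray(s,u,v):
    K=s["mtx"]; d=np.array([(u-K[0,2])/K[0,0],-(v-K[1,2])/K[1,1],-1.0]); return np.array(s["xyz"]),np.array(s["rotation"])@d
def onz(s,u,v,z):
    o,d=ray(s,u,v); return o+d*(z-o[2])/d[2]
def proj(s,p):
    c=np.array(s["rotation"]).T@(np.array(p)-np.array(s["xyz"])); K=s["mtx"]
    return np.array([K[0,2]+K[0,0]*c[0]/-c[2],K[1,2]+K[1,1]*c[1]/c[2]])
def blobs(s,lo,hi,roi,mn=4):
    x0,y0,x1,y1=roi; h=cv2.cvtColor(s["image"],cv2.COLOR_RGB2HSV)[y0:y1,x0:x1]
    m=cv2.inRange(h,np.array(lo),np.array(hi)); n,l,st,c=cv2.connectedComponentsWithStats(m)
    return [(c[i]+[x0,y0],st[i,4]) for i in range(1,n) if st[i,4]>=mn]
def crop(s,roi,k,name):
    x0,y0,x1,y1=roi; cv2.imwrite("pics/"+name,cv2.resize(s["image"][y0:y1,x0:x1,::-1],None,fx=k,fy=k,interpolation=cv2.INTER_CUBIC))
E
python3 - <<'E'
from h import *
t=snapshot("top"); s=snapshot("scene")
a=cv2.resize(t["image"][150:260,370:445,::-1],None,fx=5,fy=5,interpolation=2)
b=cv2.resize(s["image"][245:320,225:310,::-1],None,fx=5,fy=5,interpolation=2)
c=np.zeros((600,800,3),np.uint8); c[:550,:375]=a; c[:375,375:800]=b
cv2.imwrite("pics/c1.png",c)
a=cv2.resize(t["image"][195:285,175:305,::-1],None,fx=3,fy=3,interpolation=2)
b=cv2.resize(s["image"][180:270,330:440,::-1],None,fx=3,fy=3,interpolation=2)
c=np.zeros((600,800,3),np.uint8); c[:270,:390]=a; c[:270,400:730]=b
cv2.imwrite("pics/c2.png",c)
E
```

```text
(no output)
```

View pics/c1.png

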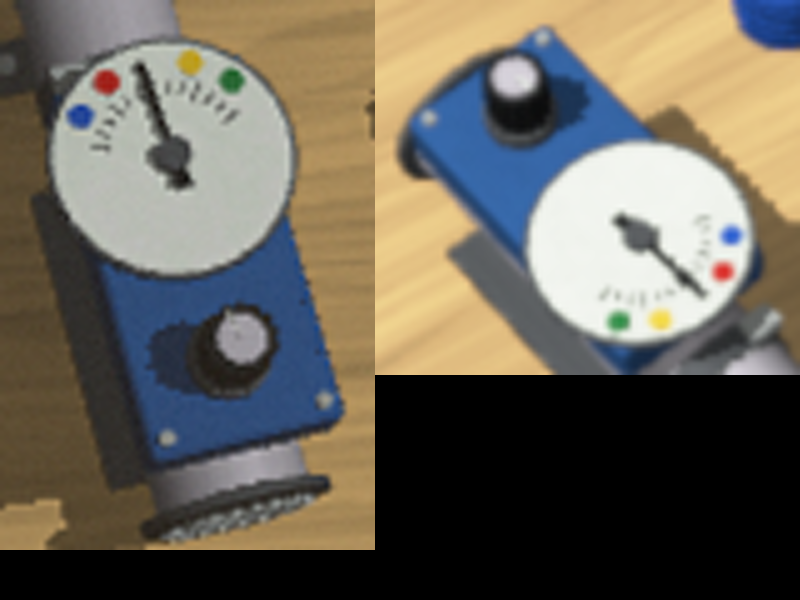

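View pics/c2.png

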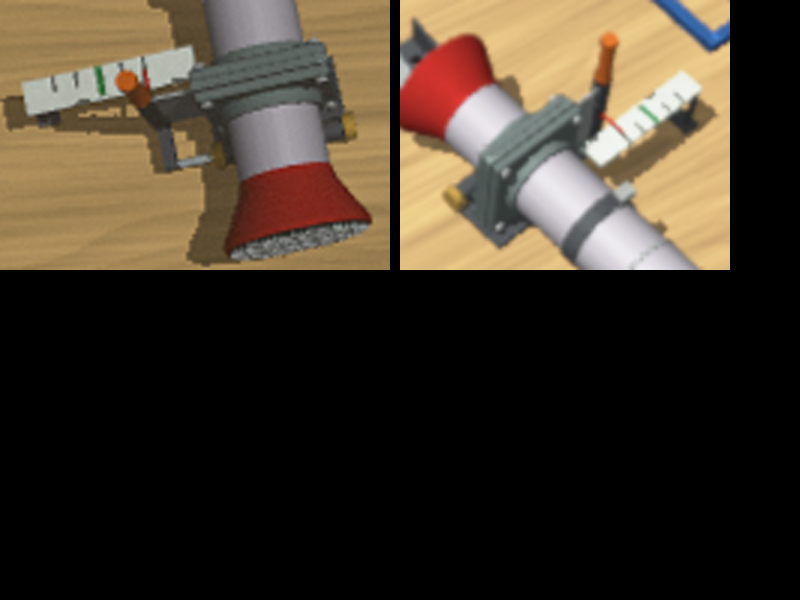

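```bash
cat > dial.py <<'E'
from h import *
def dial(s,roi,z=0.154):
    cols={"red":[(0,120,100),(8,255,255)],"yellow":[(20,120,120),(32,255,255)],"green":[(50,80,50),(85,255,255)],"blue":[(105,120,100),(125,255,255)]}
    P={}
    for k,(lo,hi) in cols.items():
        b=[c for c in blobs(s,lo,hi,roi,6)]
        b=[c for c in b if c[1]<60*(3 if s["mtx"][0,0]<400 else 1)]
        P[k]=[(onz(s,*c[0],z)[:2].round(4),c[1]) for c in b]
    return P
E
python3 - <<'E'
from dial import *
for n,roi,dr in(("top",(370,150,445,260),(375,152,435,210)),("scene",(225,245,310,320),(327-225+225-0,0,0,0))):
    s=snapshot(n)
    if n=="scene": dr=(325-375//5+0,0,0,0); dr=(254,270,378-0,318)
    print(n)
    for k,v in dial(s,roi).items(): print(k,v)
    # white dial
    x0,y0,x1,y1=roi
    hsv=cv2.cvtColor(s["image"],cv2.COLOR_RGB2HSV)[y0:y1,x0:x1]
    m=cv2.inRange(hsv,np.array((0,0,140)),np.array((180,60,255)))
    cs,_=cv2.findContours(m,cv2.RETR_EXTERNAL,cv2.CHAIN_APPROX_NONE)
    for c in sorted(cs,key=cv2.contourArea)[-3:]:
        if len(c)>5:
            h=cv2.convexHull(c); (e,ax,an)=cv2.fitEllipse(h); u=e[0]+x0,e[1]+y0; print("white",u,ax,cv2.contourArea(c),onz(s,*u,.155),onz(s,*u,.192))
t=snapshot("top");s=snapshot("scene")
for n,S,roi in(("top",t,(175,195,305,285)),("scene",s,(330,180,440,270))):
    for c,a in blobs(S,(7,150,130),(14,255,255),roi): print(n,"orange",c,a,onz(S,*c,.165))
    for c,a in blobs(S,(50,100,40),(85,255,255),roi): print(n,"green",c,a,onz(S,*c,.071))
    for c,a in blobs(S,(0,150,100),(6,255,255),roi): print(n,"red",c,a,onz(S,*c,.071))
E
```

```text
top
red [(array([ 0.6401, -0.1516]), np.int32(19))]
yellow [(array([ 0.647 , -0.1942]), np.int32(17))]
green [(array([ 0.6364, -0.2141]), np.int32(16))]
blue [(array([ 0.6234, -0.1364]), np.int32(15))]
white (421.863224029541, 242.37010955810547) (7.15360689163208, 20.3834228515625) 77.0 [ 0.44053824 -0.20740094  0.155     ] [ 0.43427519 -0.20028401  0.192     ]
white (394.8067264556885, 153.2796573638916) (12.911195755004883, 17.08968162536621) 104.5 [ 0.67188386 -0.16414824  0.155     ] [ 0.65910353 -0.15824979  0.192     ]
white (403.93048095703125, 181.13845252990723) (45.41560745239258, 47.91950225830078) 1655.0 [ 0.59773284 -0.17963406  0.155     ] [ 0.58704144 -0.17329935  0.192     ]
scene
red [(array([ 0.643 , -0.1507]), np.int32(9))]
yellow [(array([ 0.6504, -0.1934]), np.int32(11))]
green [(array([ 0.6397, -0.2124]), np.int32(11))]
blue [(array([ 0.6268, -0.1349]), np.int32(7)), (array([ 0.6556, -0.2231]), np.int32(17))]
white (301.21226501464844, 320.87830352783203) (11.399445533752441, 13.297358512878418) 30.5 [ 0.70882233 -0.16709862  0.155     ] [ 0.7240384  -0.17524998  0.192     ]
white (252.40434074401855, 259.84663677215576) (7.316606521606445, 8.502429962158203) 41.0 [ 0.47653913 -0.188565    0.155     ] [ 0.49782915 -0.19615503  0.192     ]
white (277.3275833129883, 292.8907356262207) (40.27104949951172, 45.20197677612305) 1385.0 [ 0.60390422 -0.18006695  0.155     ] [ 0.62186378 -0.1878792   0.192     ]
top orange [216.70588235 221.5       ] 34 [0.52629237 0.28632091 0.165     ]
top green [208.07692308 221.61538462] 13 [0.54983303 0.32614666 0.071     ]
top red [223.28571429 221.        ] 7 [0.54860207 0.28655791 0.071     ]
top red [274.82295082 261.05409836] 610 [0.43362564 0.1582887  0.071     ]
scene orange [398.17460317 197.79365079] 63 [0.51904655 0.28378548 0.165     ]
scene red [343.92282958 207.59967846] 622 [0.40931242 0.16556141 0.071     ]
```

```bash
python3 -m crank '[-0.0345,-0.024,-0.0055,0,0,0,0,-0.0345,-0.024,-0.0055,0,0,0,0,-0.0345,-0.024,-0.0055,0,0,0,0,-0.0345,-0.024,-0.0055,0,0,0,0,-0.0345,-0.024,-0.0055,0,0,0,0,-0.0345,-0.024,-0.0055,0,0,0,0,-0.0345,-0.024,-0.0055,0,0,0,0,-0.0345,-0.024,-0.0055,0,0,0,0,-0.0345,-0.024,-0.0055,0,0,0,0,-0.0345,-0.024,-0.0055,0,0,0,0]'
python3 - <<'E'
from h import *
o=robot.observe(); print(o["time"],o["position"],o["eef_rot"],o["joints"])
for u,v,n in((0.4965,-.1975,"k"),):
    print((o["eef_rot"].T@(np.array([u,v,.30])-o["position"])))
s=snapshot("wrist"); cv2.imwrite("pics/w1.png",s["image"][:,:,::-1])
E
```

```text
time: 1.7
position: [0.401, 0.199, 0.3006]
eef_rot: [[-0.974, 0.225, 0.0], [0.225, 0.974, 0.0], [-0.0, 0.0, -1.0]]
force: [0.9, 1.0, 0.6]
grip_width: 1.003
1.7 [0.4010325  0.19899465 0.30064005] [[-9.74362836e-01  2.24981898e-01  4.57687557e-04]
 [ 2.24982047e-01  9.74362862e-01  3.04239150e-04]
 [-3.77505457e-04  3.99410804e-04 -9.99999849e-01]] [ 2.89004870e-01  1.56242973e-01  1.61953537e+00  1.64646016e-04
  1.36528890e+00 -1.05490046e+00]
[-0.18222392 -0.36485146  0.00056311]
```

View pics/w1.png

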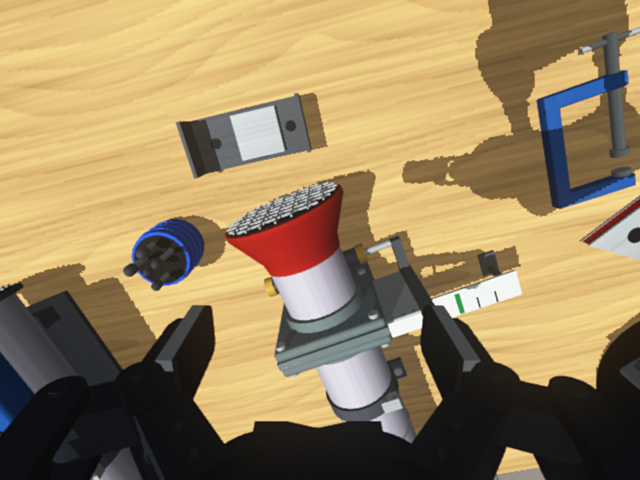

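```bash
python3 -m crank '[0,0,0,0,0,10.6,0,0,0,0,0,0,10.6,0,0,0,0,0,0,10.6,0,0,0,0,0,0,10.6,0,0,0,0,0,0,10.6,0,0,0,0,0,0,10.6,0,0,0,0,0,0,10.6,0,0,0,0,0,0,10.6,0,0,0,0,0,0,10.6,0]' | tail -1
python3 -m crank '[0,0,0,0,0,10.6,0,0,0,0,0,0,10.6,0,0,0,0,0,0,10.6,0,0,0,0,0,0,10.6,0,0,0,0,0,0,10.6,0,0,0,0,0,0,10.6,0,0,0,0,0,0,10.6,0,0,0,0,0,0,10.6,0,0,0,0,0,0,10.6,0]'
python3 - <<'E'
from h import *
o=robot.observe(); print(o["joints"])
print((o["eef_rot"].T@(np.array([.4965,-.1975,.28])-o["position"])))
E
```

```text
grip_width: 1.002
time: 4.0
position: [0.4001, 0.2003, 0.3003]
eef_rot: [[0.913, -0.409, 0.0], [-0.409, -0.913, 0.0], [0.0, -0.0, -1.0]]
force: [-0.4, -0.7, -0.2]
grip_width: 1.0
[2.92440240e-01 1.56123589e-01 1.62050706e+00 1.06033425e-04
 1.36481146e+00 2.28461435e+00]
[0.25068311 0.32354335 0.02029497]
```

```bash
python3 -m crank '[0.028,0.036,0.002,0,0,0,0,0.028,0.036,0.002,0,0,0,0,0.028,0.036,0.002,0,0,0,0,0.028,0.036,0.002,0,0,0,0,0.028,0.036,0.002,0,0,0,0,0.028,0.036,0.002,0,0,0,0,0.028,0.036,0.002,0,0,0,0,0.028,0.036,0.002,0,0,0,0,0.028,0.036,0.002,0,0,0,0,0,0,0,0,0,0,0]'
python3 - <<'E'
from h import *
for n in ("wrist","scene","top"):
    s=snapshot(n); cv2.imwrite(f"pics/{n}2.png",s["image"][:,:,::-1])
o=robot.observe(); print(o["joints"],o["position"])
E
```

```text
time: 5.25
position: [0.5002, -0.2004, 0.2814]
eef_rot: [[0.914, -0.407, -0.001], [-0.407, -0.914, 0.0], [-0.001, 0.0, -1.0]]
force: [0.1, 0.6, -0.1]
grip_width: 1.003
[-5.18576838e-01  3.39275804e-01  1.42477210e+00  5.00357400e-04
  1.37820472e+00  1.46716076e+00] [ 0.49988384 -0.197136    0.2822077 ]
```

View pics/wrist2.png

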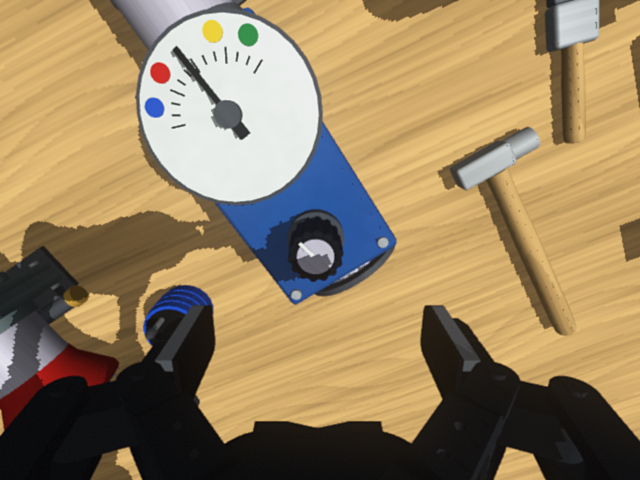

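View pics/scene2.png

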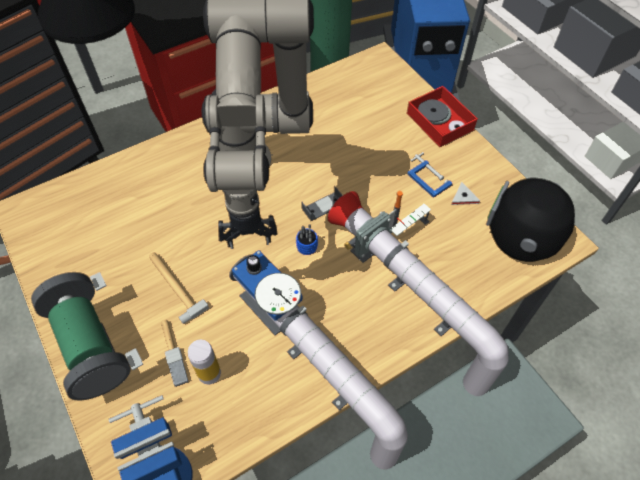

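The wrist view shows the whole dial: centre (228,114), pointer tip (176,50), red dot (160,72), knob cap (316,257). Next I'll measure from this view.

```bash
cat > wd.py <<'E'
from h import *
def measure(s,guess,z=0.1555,verbose=True):
    """dots -> centre (fit of circle r=50 about known dial), pointer angle, all on dial plane"""
    hsv=cv2.cvtColor(s["image"],cv2.COLOR_RGB2HSV)
    # sample dial plane to a top-down grid: 0.25 mm
    g=np.arange(-.07,.07001,.00025); X,Y=np.meshgrid(g,g)
    pts=np.stack([X+guess[0],Y+guess[1],np.full_like(X,z)],-1)
    c=(pts-np.array(s["xyz"]))@np.array(s["rotation"]); K=s["mtx"]
    u=(K[0,2]+K[0,0]*c[...,0]/-c[...,2]).astype(np.float32); v=(K[1,2]+K[1,1]*c[...,1]/c[...,2]).astype(np.float32)
    im=cv2.remap(s["image"],u,v,cv2.INTER_LINEAR); h=cv2.cvtColor(im,cv2.COLOR_RGB2HSV)
    cols={"red":[(0,120,100),(8,255,255)],"yellow":[(20,120,120),(32,255,255)],"green":[(50,80,50),(85,255,255)],"blue":[(105,120,100),(125,255,255)]}
    D={}
    R=np.hypot(X,Y)
    for k,(lo,hi) in cols.items():
        m=(cv2.inRange(h,np.array(lo),np.array(hi))>0)&(R<.06)
        n,l,st,ce=cv2.connectedComponentsWithStats(m.astype(np.uint8))
        if n<2: continue
        i=1+np.argmax(st[1:,4]); (ex,ey)=ce[i]; D[k]=(np.array([g[0]+ex*.00025,g[0]+ey*.00025])+guess[:2],st[i,4]*.0625)
    white=((h[...,1]<50)&(h[...,2]>110)).astype(np.uint8)
    cs,_=cv2.findContours(white,cv2.RETR_EXTERNAL,cv2.CHAIN_APPROX_NONE)
    cc=max(cs,key=cv2.contourArea); e=cv2.fitEllipse(cv2.convexHull(cc))
    C=np.array(e[0])*.00025+g[0]+guess[:2]
    dx=X+guess[0]-C[0]; dy=Y+guess[1]-C[1]; r=np.hypot(dx,dy)
    dark=(h[...,2]<75)&(h[...,1]<120)
    th=np.degrees(np.arctan2(dy,dx))
    rows=[]
    # pointer: darkness in 40..49 mm ring (outside of ticks)
    for a,b in((.012,.022),(.022,.03),(.040,.049)):
        m=dark&(r>a)&(r<b)&(abs(th)<90); rows.append((round(float(th[m].mean()),2) if m.any() else None,round(float(th[m].std()),1) if m.any() else None,int(m.sum())))
    if verbose:
        print("centre",C.round(4),"axes mm",(np.array(e[1])*.25).round(1))
        for k,(p,a) in D.items():
            q=p-C; print(k,p.round(4),"r",round(np.hypot(*q)*1e3,1),"ang",round(np.degrees(np.arctan2(q[1],q[0])),2),"area",round(a))
        print("pointer",rows)
    cv2.imwrite("pics/rect.png",im[::-1,:,::-1])
    return C,D,rows
E
python3 - <<'E'
from wd import *
for n in("wrist","scene"):
    s=snapshot(n); print(n); measure(s,np.array([.601,-.180]))
    if n=="wrist":
        cv2.imwrite("pics/rect_w.png",cv2.imread("pics/rect.png"))
        hsv=cv2.cvtColor(s["image"],cv2.COLOR_RGB2HSV)[225:290,285:350]
        m=cv2.inRange(hsv,np.array((0,0,110)),np.array((180,60,255))); cs,_=cv2.findContours(m,0,1)
        c=max(cs,key=cv2.contourArea); (x,y),r=cv2.minEnclosingCircle(c); print("cap",x+285,y+225,r,onz(s,x+285,y+225,.192))
E
```

```text
wrist
centre [ 0.5994 -0.1824] axes mm [119.3 119.5]
red [ 0.6398 -0.1538] r 49.5 ang 35.39 area 119
yellow [ 0.6469 -0.1961] r 49.5 ang -16.05 area 119
green [ 0.6362 -0.2154] r 49.4 ang -41.79 area 116
blue [ 0.6234 -0.1391] r 49.5 ang 61.05 area 117
pointer [(16.71, 3.4, 525), (15.6, 2.1, 422), (14.81, 1.3, 496)]
cap 318.87004470825195 252.52202606201172 19.611713409423828 [ 0.49742245 -0.19909886  0.192     ]
scene
centre [ 0.6014 -0.1877] axes mm [134.6 148.2]
red [ 0.6436 -0.1505] r 56.3 ang 41.42 area 64
yellow [ 0.6511 -0.1933] r 50.0 ang -6.39 area 63
green [ 0.6401 -0.2127] r 46.0 ang -32.85 area 67
blue [ 0.6272 -0.1355] r 58.3 ang 63.7 area 56
pointer [(None, None, 0), (None, None, 0), (25.27, 0.0, 1)]
```

View pics/rect_w.png

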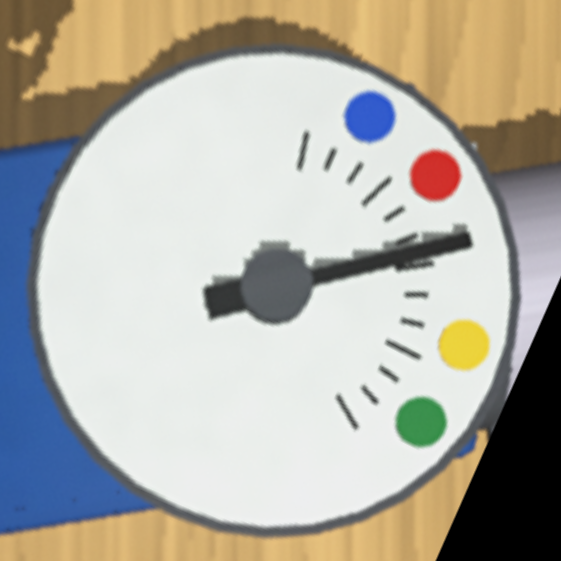

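```bash
python3 -m crank '[-0.0024,0.0042,0.012,0,0,0,0.15,0,0,0.012,0,0,0,0.15,0,0,0.011,0,0,0,0.15,0,0,0,0,0,0,0.15]'
python3 - <<'E'
from h import *
s=snapshot("wrist"); cv2.imwrite("pics/w3.png",s["image"][:,:,::-1])
o=robot.observe(); print(o["position"],o["grip_width"])
e=proj(s,[.496,-.2,.192]); print(e)
x,y=int(e[0])-50,int(e[1])-50
crop(s,(x,y,x+100,y+100),5,"k3.png"); print(x,y)
E
```

```text
time: 6.0
position: [0.4957, -0.2005, 0.246]
eef_rot: [[0.915, -0.403, -0.002], [-0.403, -0.915, 0.001], [-0.002, -0.0, -1.0]]
force: [0.1, 0.2, 0.0]
grip_width: 0.85
[ 0.49606578 -0.20074324  0.24674842] 0.8492083269632598
[312.97147551 273.41655517]
262 223
```

View pics/k3.png

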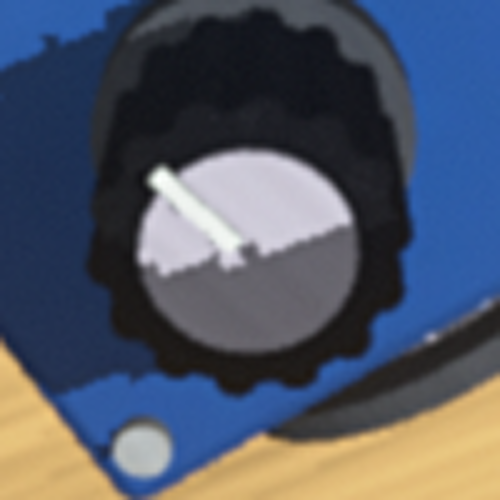

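View pics/w3.png

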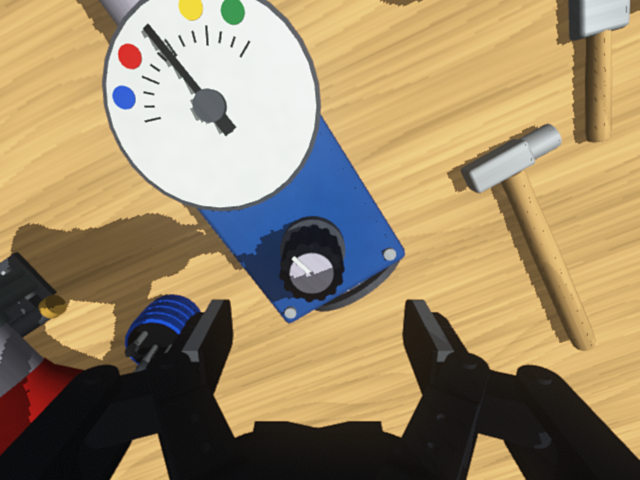

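```bash
python3 -m crank '[0,-0.0007,0.015,0,0,0,0.15,0,0,0.015,0,0,0,0.15,0,0,0.015,0,0,0,0.15,0,0,0.015,0,0,0,0.15,0,0,0.009,0,0,0,0.15,0,0,0,0,0,0,0.15]'
python3 -m crank '[0,0,0,0,0,0,0.4,0,0,0,0,0,0,0.6,0,0,0,0,0,0,0.8,0,0,0,0,0,0,0.8,0,0,0,0,0,0,0.8,0,0,0,0,0,0,0.8]'
python3 - <<'E'
from h import *
s=snapshot("wrist"); cv2.imwrite("pics/w4.png",s["image"][:,:,::-1])
o=robot.observe(); print(o["position"],o["grip_width"],o["force"],o["joints"])
E
```

```text
time: 6.8
position: [0.4962, -0.2001, 0.1775]
eef_rot: [[0.915, -0.403, -0.001], [-0.403, -0.915, 0.001], [-0.001, -0.0, -1.0]]
force: [-0.4, 0.5, 0.1]
grip_width: 0.853
time: 7.55
position: [0.4979, -0.198, 0.1798]
eef_rot: [[0.915, -0.403, 0.004], [-0.403, -0.915, 0.003], [0.002, -0.004, -1.0]]
force: [3.0, 9.6, 6.8]
grip_width: 0.404
[ 0.49788981 -0.19802588  0.17977365] 0.40175646002677684 [ 3.49557138 10.17651804  5.3556176 ] [-0.52417177  0.42141295  1.59491129  0.00501184  1.1233159   1.45961756]
```

View pics/w4.png

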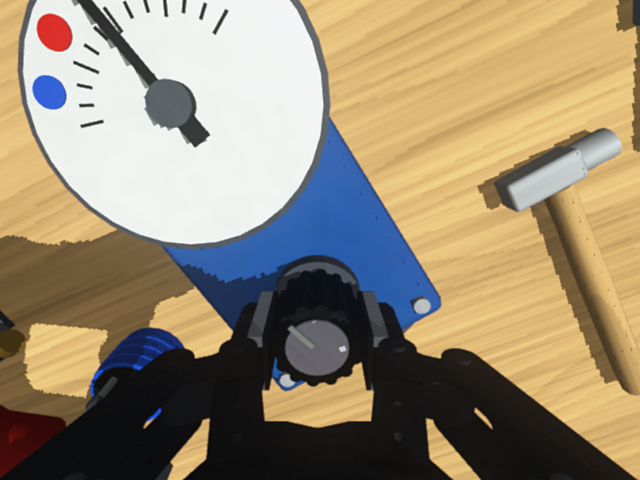

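```bash
python3 -m crank '[0.0007,-0.0025,-0.002,0,0,0,0.8,0,0,0,0,0,-5,0.8,0,0,0,0,0,-5,0.8,0,0,0,0,0,-5,0.8,0,0,0,0,0,-5,0.8,0,0,0,0,0,0,0.8,0,0,0,0,0,0,0.8]'
python3 - <<'E'
from wd import *
o=robot.observe(); print(o["position"],o["grip_width"],o["force"],o["wrist_torque"])
s=snapshot("wrist"); cv2.imwrite("pics/w5.png",s["image"][:,:,::-1])
measure(s,np.array([.5995,-.1824]))
E
```

```text
time: 8.48
position: [0.4981, -0.1973, 0.1799]
eef_rot: [[0.998, -0.068, -0.001], [-0.068, -0.998, 0.002], [-0.001, -0.002, -1.0]]
force: [1.6, 5.5, -4.4]
grip_width: 0.4
[ 0.49807529 -0.19731675  0.17987206] 0.4003678043280814 [ 1.57252367  5.52176731 -4.37727736] [ 0.79693765 -0.38961973  0.07812337]
centre [ 0.5916 -0.1825] axes mm [100.2 122. ]
blue [ 0.6209 -0.1392] r 52.3 ang 56.01 area 71
pointer [(14.78, 2.9, 224), (12.06, 8.6, 566), (-3.67, 28.7, 11015)]
```

View pics/rect.png

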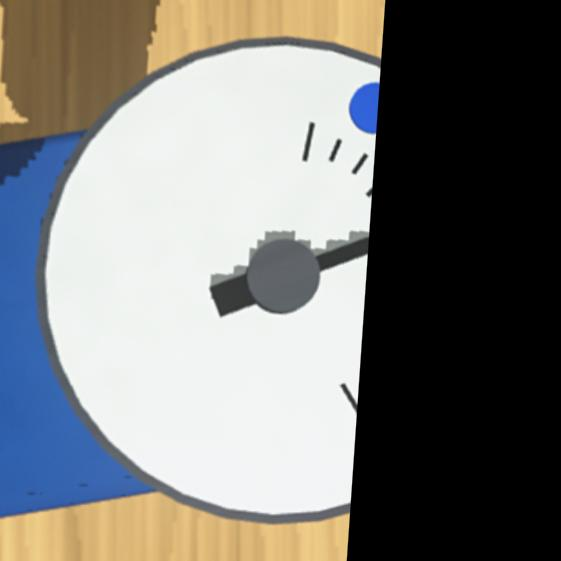

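View pics/w5.png

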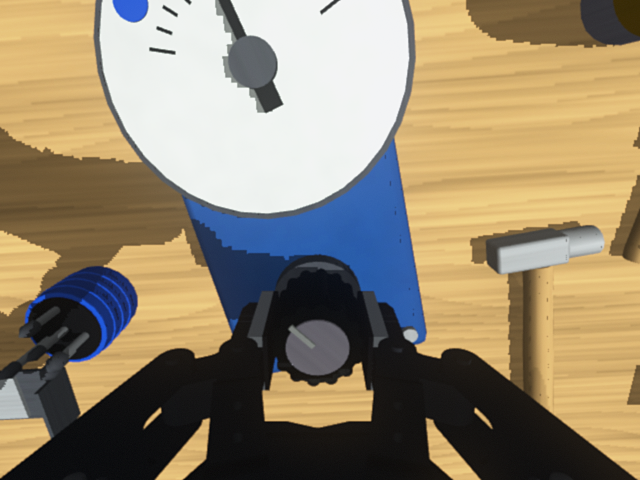

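```bash
python3 -m crank '[0,-0.0008,0.001,0,0,-5,0.8,0,0,0,0,0,-5,0.8,0,0,0,0,0,-5,0.8,0,0,0,0,0,-5,0.8,0,0,0,0,0,-5,0.8,0,0,0,0,0,-5,0.8,0,0,0,0,0,-5,0.8,0,0,0,0,0,-5,0.8,0,0,0,0,0,0,0.8,0,0,0,0,0,0,0.8]'
python3 - <<'E'
from wd import *
o=robot.observe(); print(o["position"],o["grip_width"],o["force"],o["wrist_torque"])
s=snapshot("wrist"); 
measure(s,np.array([.5995,-.1824]));a=cv2.imread("pics/rect.png")
t=snapshot("scene"); 
b=cv2.resize(t["image"][245:320,225:310,::-1],None,fx=5,fy=5,interpolation=2)
m=np.zeros((600,800,3),np.uint8); m[:420,:420]=cv2.resize(a,(420,420)); m[:375,420:800]=b[:,45:425]
cv2.imwrite("pics/m6.png",m)
E
```

```text
time: 9.78
position: [0.4978, -0.1962, 0.1798]
eef_rot: [[0.808, 0.589, -0.001], [0.589, -0.808, 0.002], [0.001, -0.002, -1.0]]
force: [-1.7, 6.9, 2.6]
grip_width: 0.404
[ 0.49781696 -0.19619069  0.179832  ] 0.40379882833452746 [-1.74446501  6.93989753  2.62213886] [1.24126762 0.20689778 0.09410541]
centre [ 0.594  -0.1845] axes mm [115.2 149.1]
yellow [ 0.6437 -0.1964] r 51.1 ang -13.43 area 55
green [ 0.6355 -0.2138] r 50.8 ang -35.21 area 124
pointer [(34.59, 10.7, 437), (31.8, 2.6, 519), (35.84, 22.1, 8311)]
```

View pics/m6.png

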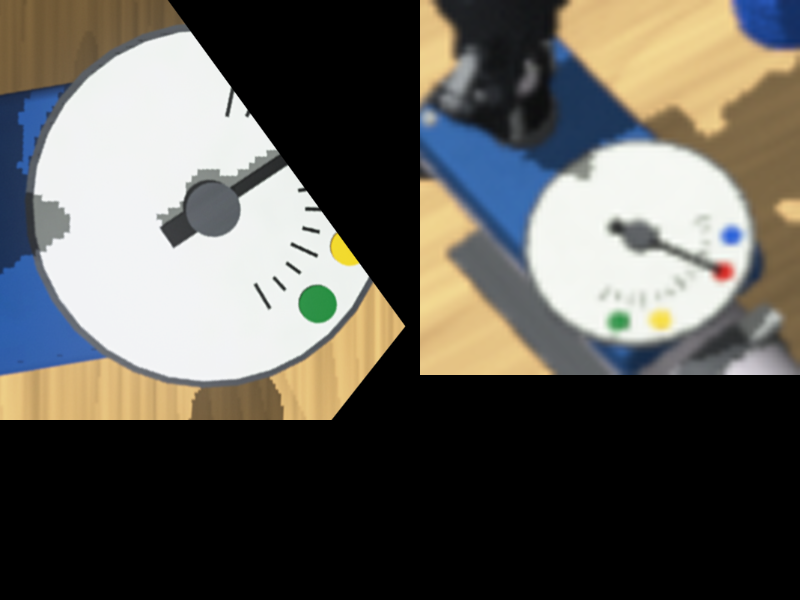

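```bash
python3 -m crank '[0,0,0,0,0,-2.5,0.8,0,0,0,0,0,-2,0.8,0,0,0,0,0,0,0.8,0,0,0,0,0,0,0.6,0,0,0,0,0,0,0.4,0,0,0,0,0,0,0.15,0,0,0,0,0,0,0.15,0,0,-0.02,0,0,0,0.15,0,0,-0.03,0,0,0,0.15,0,0,-0.04,0,0,0,0.15]'
python3 -m crank '[-0.01,-0.03,-0.02,0,0,0,0.15,-0.01,-0.02,0,0,0,0,0.15,0,0,0,0,0,0,0.15,0,0,0,0,0,0,0.15]'
cat >> wd.py <<'E'
def pline(s,guess,z=0.1575):
    """pointer direction by line fit to its dark pixels (not hub/ticks), in pixel->plane"""
    g=np.arange(-.07,.07001,.00025); X,Y=np.meshgrid(g,g)
    pts=np.stack([X+guess[0],Y+guess[1],np.full_like(X,z)],-1)
    c=(pts-np.array(s["xyz"]))@np.array(s["rotation"]); K=s["mtx"]
    u=(K[0,2]+K[0,0]*c[...,0]/-c[...,2]).astype(np.float32); v=(K[1,2]+K[1,1]*c[...,1]/c[...,2]).astype(np.float32)
    im=cv2.remap(s["image"],u,v,cv2.INTER_LINEAR); h=cv2.cvtColor(im,cv2.COLOR_RGB2HSV)
    m=((h[...,2]<68)&(np.hypot(X,Y)<.055)).astype(np.uint8)
    m=cv2.morphologyEx(m,cv2.MORPH_OPEN,np.ones((9,9),np.uint8))
    n,l,st,ce=cv2.connectedComponentsWithStats(m)
    for i in range(1,n):
        if st[i,4]>300:
            ys,xs=np.nonzero(l==i); vx,vy,x0,y0=cv2.fitLine(np.stack([xs,ys],1).astype(np.float32),cv2.DIST_HUBER,0,.01,.01).ravel()
            print("dark",st[i,4],"dir",round(np.degrees(np.arctan(vy/vx)),2),"at",((np.array([x0,y0])*.00025+g[0])*1e3).round(1))
    M=[]
    ys,xs=np.nonzero(m); vx,vy,x0,y0=cv2.fitLine(np.stack([xs,ys],1).astype(np.float32),cv2.DIST_HUBER,0,.01,.01).ravel()
    print("all dir",round(np.degrees(np.arctan(vy/vx)),2))
    cv2.imwrite("pics/rect2.png",im[::-1,:,::-1])
E
python3 - <<'E'
from wd import *
o=robot.observe(); print(o["position"],o["joints"])
s=snapshot("wrist"); cv2.imwrite("pics/w7.png",s["image"][:,:,::-1])
C,_,_=measure(s,np.array([.5995,-.1824])); pline(s,C)
E
```

```text
time: 11.12
position: [0.4978, -0.1975, 0.2696]
eef_rot: [[0.759, 0.652, -0.002], [0.652, -0.759, 0.001], [-0.001, -0.002, -1.0]]
force: [0.8, -0.2, 0.4]
grip_width: 0.852
time: 11.62
position: [0.451, -0.173, 0.2893]
eef_rot: [[0.758, 0.652, 0.001], [0.652, -0.758, -0.0], [0.0, 0.001, -1.0]]
force: [-0.6, 0.3, -0.2]
grip_width: 0.846
[ 0.45095884 -0.17299161  0.28929355] [-5.25182610e-01  2.31085915e-01  1.55591515e+00  6.74950856e-05
  1.35394788e+00  3.35649164e-01]
centre [ 0.5981 -0.1813] axes mm [118.7 119.8]
yellow [ 0.6462 -0.1947] r 49.9 ang -15.58 area 122
green [ 0.6355 -0.214 ] r 49.7 ang -41.16 area 119
blue [ 0.6189 -0.1408] r 45.6 ang 62.84 area 15
pointer [(31.09, 4.0, 610), (32.56, 2.5, 488), (40.01, 12.3, 3092)]
dark 925 dir 60.83 at [-9.5 -7. ]
dark 11086 dir -49.97 at [35.4 29.9]
all dir -49.92
```

View pics/w7.png

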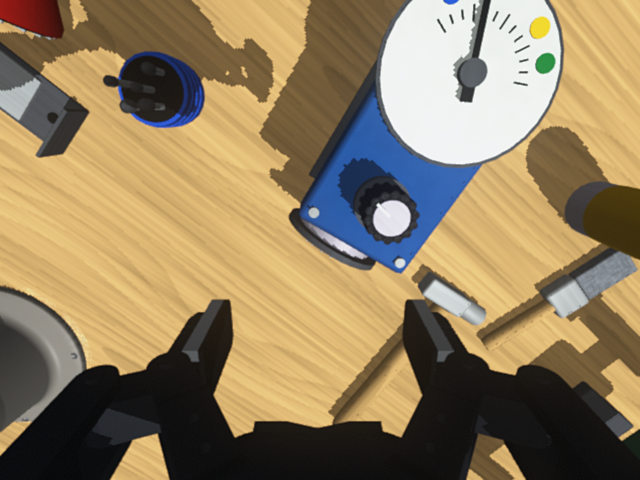

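View pics/rect2.png

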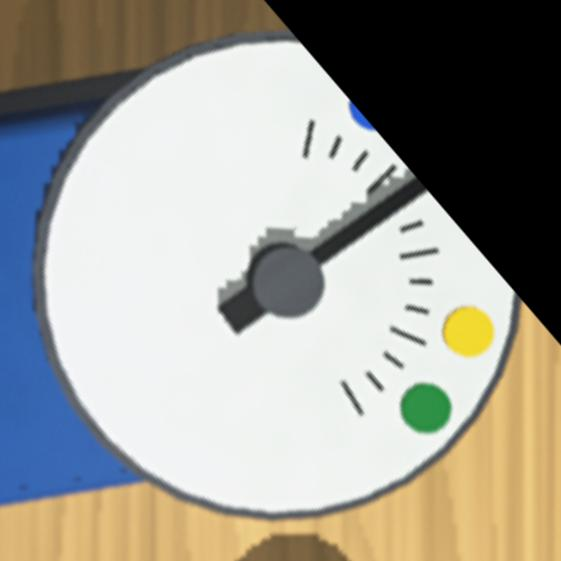

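The camera moved the wrong way and cut the red dot off the top of the image, so I'll shift it forward.

```bash
python3 -m crank '[0.03,0.03,0,0,0,0,0.15,0.03,0.02,0,0,0,0,0.15,0.02,0,0,0,0,0,0.15,0,0,0,0,0,0,0.15,0,0,0,0,0,0,0.15]'
python3 - <<'E'
from wd import *
s=snapshot("wrist"); cv2.imwrite("pics/w8.png",s["image"][:,:,::-1])
C,_,_=measure(s,np.array([.5985,-.182])); pline(s,C)
t=snapshot("top"); a=cv2.imread("pics/rect2.png")
b=cv2.resize(t["image"][150:230,370:445,::-1],None,fx=3,fy=3,interpolation=2)
m=np.zeros((600,800,3),np.uint8); m[:561,:561]=a; m[:240,565:790]=b
cv2.imwrite("pics/m8.png",m)
E
```

```text
time: 12.3
position: [0.543, -0.1582, 0.2892]
eef_rot: [[0.758, 0.652, -0.001], [0.652, -0.758, 0.0], [-0.001, -0.001, -1.0]]
force: [-1.2, -0.1, 0.5]
grip_width: 0.847
centre [ 0.5928 -0.1872] axes mm [118.4 145.6]
red [ 0.6408 -0.1516] r 59.8 ang 36.61 area 88
yellow [ 0.6473 -0.1946] r 55.0 ang -7.7 area 113
green [ 0.6366 -0.2138] r 51.2 ang -31.32 area 113
blue [ 0.6237 -0.1375] r 58.5 ang 58.11 area 113
pointer [(42.48, 10.5, 265), (36.66, 1.8, 366), (36.14, 1.5, 455)]
dark 616 dir 35.4 at [37.6 27.9]
all dir 35.4
```

View pics/m8.png

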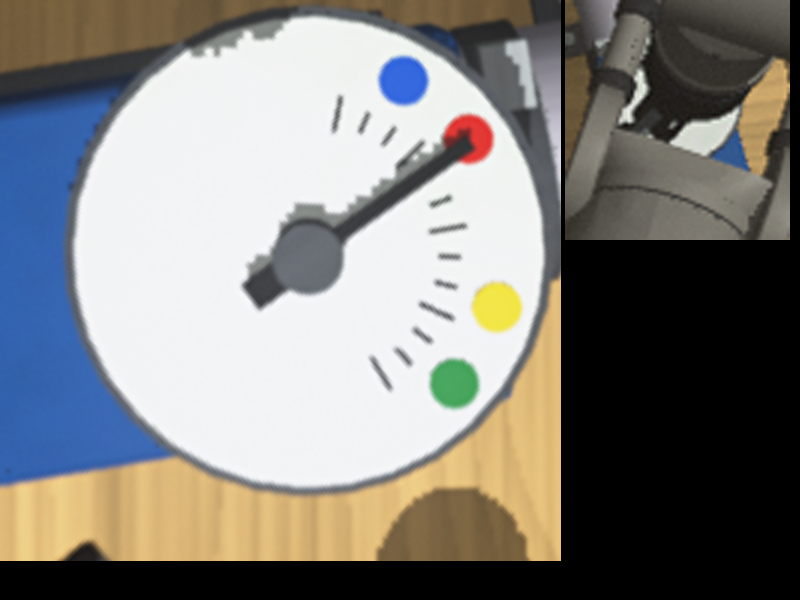

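```bash
cat >> wd.py <<'E'
def pfit(s,hub,nom,z=0.159,thr=(60,75,90,100)):
    """hub: approx dial axis xy; nom deg"""
    g=np.arange(-.06,.06001,.0002); X,Y=np.meshgrid(g,g)
    pts=np.stack([X+hub[0],Y+hub[1],np.full_like(X,z)],-1)
    c=(pts-np.array(s["xyz"]))@np.array(s["rotation"]); K=s["mtx"]
    u=(K[0,2]+K[0,0]*c[...,0]/-c[...,2]).astype(np.float32); v=(K[1,2]+K[1,1]*c[...,1]/c[...,2]).astype(np.float32)
    im=cv2.remap(s["image"],u,v,cv2.INTER_LINEAR); V=im.max(-1)
    n=np.radians(nom); al=X*np.cos(n)+Y*np.sin(n); pe=-X*np.sin(n)+Y*np.cos(n)
    for t in thr:
        m=(V<t)&(abs(pe)<.0035)&(((al>.012)&(al<.042))|((al<-.011)&(al>-.018)))
        xs,ys=X[m],Y[m]; f=cv2.fitLine((np.stack([xs,ys],1)*1e3).astype(np.float32),cv2.DIST_HUBER,0,.01,.01).ravel()
        mm=m&(al>0); f2=cv2.fitLine((np.stack([X[mm],Y[mm]],1)*1e3).astype(np.float32),cv2.DIST_HUBER,0,.01,.01).ravel()
        print(t,m.sum(),round(np.degrees(np.arctan(f[1]/f[0])),2),"needle only",round(np.degrees(np.arctan(f2[1]/f2[0])),2),"perp offset mm",round(float(-f2[2]*np.sin(n)+f2[3]*np.cos(n)),2))
E
python3 - <<'E'
from wd import *
s=snapshot("wrist")
pfit(s,(.5998,-.1809),35.4)
print(onz(s,*proj(s,[.5998,-.1809,.1555]),.1595))
E
```

```text
60 744 37.21 needle only 37.21 perp offset mm 0.03
75 3152 35.22 needle only 35.05 perp offset mm 0.2
90 3586 35.47 needle only 35.0 perp offset mm 0.25
100 3815 35.54 needle only 34.99 perp offset mm 0.28
[ 0.59986924 -0.17978188  0.1595    ]
```

Pointer direction is about 35.2° and the red dot is at 35.4°, so the pointer is on the middle of the dot. Now the gate: rotate so the jaws lie along its travel and move over.

```bash
python3 -m crank '[0,0,-0.01,0,0,9,0.15,0,0,-0.01,0,0,9,0.15,0,0,-0.01,0,0,9,0.15,0,0,0,0,0,9,0.15,0,0,0,0,0,0,0.15]' >/dev/null
python3 - <<'E'
from h import *
o=robot.observe(); print(o["position"],o["eef_rot"].round(3)); print(o["eef_rot"].T@(np.array([.50,.285,.30])-o["position"]))
E
```

```text
[ 0.54326504 -0.15858574  0.3196734 ] [[ 0.997  0.083  0.   ]
 [ 0.083 -0.997 -0.   ]
 [ 0.     0.    -1.   ]]
[-0.00636205 -0.44565117  0.01953907]
```

```bash
python3 -m crank '[-0.0006,-0.049,0.002,0,0,0,0.15,-0.0006,-0.049,0.002,0,0,0,0.15,-0.0006,-0.049,0.002,0,0,0,0.15,-0.0006,-0.049,0.002,0,0,0,0.15,-0.0006,-0.049,0.002,0,0,0,0.15,-0.0006,-0.049,0.002,0,0,0,0.15,-0.0006,-0.049,0.002,0,0,0,0.15,-0.0006,-0.049,0.002,0,0,0,0.15,-0.0006,-0.049,0.002,0,0,0,0.15,0,0,0,0,0,0,0.15]'
python3 - <<'E'
from h import *
s=snapshot("wrist"); cv2.imwrite("pics/w9.png",s["image"][:,:,::-1])
o=robot.observe(); print(o["position"],o["joints"])
E
```

```text
time: 14.32
position: [0.501, 0.2834, 0.3008]
eef_rot: [[0.996, 0.09, -0.001], [0.09, -0.996, 0.0], [-0.001, -0.0, -1.0]]
force: [0.8, -0.3, -0.0]
grip_width: 0.849
[0.50149949 0.28170027 0.30088526] [ 3.78683997e-01  4.02382407e-01  1.27947303e+00 -2.04945427e-04
  1.46049937e+00  1.86194752e+00]
```

View pics/w9.png

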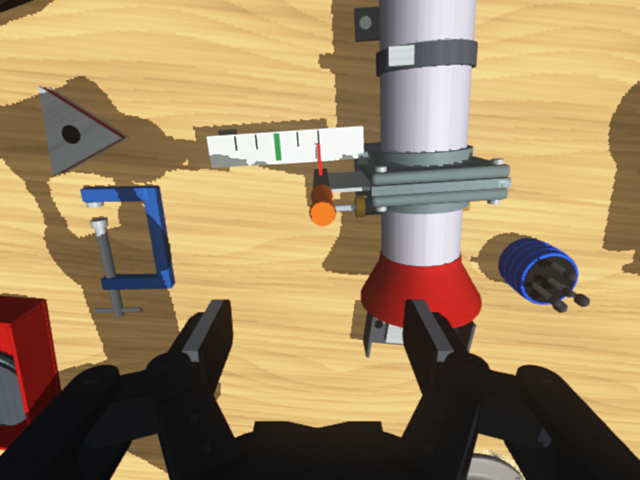

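Grip top is at (322,212), the red index at (319,155) on the shut tick, and the green mark at (278,146).

```bash
cat > gate.py <<'E'
from h import *
def gate(s,roi):
    for nm,lo,hi in(("orange",(7,150,120),(16,255,255)),("green",(45,90,40),(85,255,255)),("red",(0,170,110),(5,255,255))):
        for c,a in blobs(s,lo,hi,roi,12): print(nm,c.round(1),a,[onz(s,*c,z)[:2].round(4) for z in(.071,.195)])
    x0,y0,x1,y1=roi; h=cv2.cvtColor(s["image"],cv2.COLOR_RGB2HSV)[y0:y1,x0:x1]
    m=cv2.inRange(h,np.array((0,0,150)),np.array((180,40,255))); cs,_=cv2.findContours(m,0,1); c=max(cs,key=cv2.contourArea)
    r=cv2.boxPoints(cv2.minAreaRect(c))+[x0,y0]; P=[onz(s,*p,.071)[:2] for p in r]; print("scale",[p.round(4).tolist() for p in P],"areapx",cv2.contourArea(c))
    e=[P[i]-P[i-1] for i in range(4)]; e=max(e,key=np.linalg.norm); a=np.degrees(np.arctan2(e[1],e[0])); print("scale angle",round(a%180,2))
E
python3 - <<'E'
from gate import *
s=snapshot("wrist"); gate(s,(190,110,372,235))
print(onz(s,322,212,.195)); crop(s,(200,110,380,235),4,"g9.png")
E
```

```text
orange [320.4 211.3] 589 [array([0.491 , 0.2756]), array([0.5226, 0.2795])]
green [275.  146.7] 129 [array([0.5511, 0.3249]), array([0.5619, 0.3117])]
red [317.3 162.3] 74 [array([0.5398, 0.283 ]), array([0.5545, 0.2843])]
scale [[0.5548, 0.3931], [0.578, 0.2439], [0.5477, 0.2378], [0.5236, 0.3912]] areapx 4323.0
scale angle 98.94
[0.5222688  0.27836446 0.195     ]
```

View pics/g9.png

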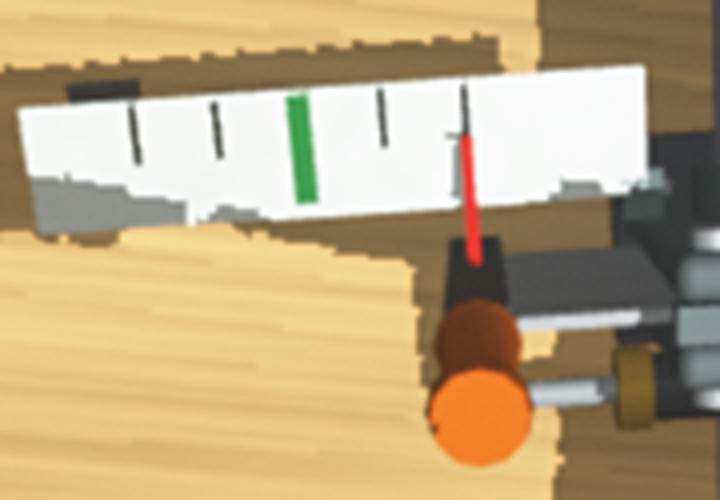

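```bash
python3 - <<'E'
from h import *
s=snapshot("wrist")
f=lambda x,y,z=.071: onz(s,200+x/4-.4,110+y/4-.4,z)[:2]
a,b,g=f(463,85),f(134,103),f(301,149); e1,e2=f(20,108),f(645,67)
for n,d in(("ticks",b-a),("edge",e1-e2)): print(n,np.linalg.norm(d),np.degrees(np.arctan2(d[1],d[0])))
G=f(480,417,.195); print("grip",G,"green",g)
o=robot.observe(); y=np.radians(97.5)
print("pos",o["position"],"tool y ang",np.degrees(np.arctan2(o["eef_rot"][1,1],o["eef_rot"][0,1])))
E
```

```text
ticks 0.07865708510698169 97.89252017853406
edge 0.14930471590792657 98.48513462000263
grip [0.52119633 0.27872086] green [0.55140077 0.32388032]
pos [0.50212091 0.28002557 0.30130387] tool y ang -85.21165993852473
```

```bash
python3 -m crank '[0.0095,0.0014,0.01,0,0,-1.7,0.15,0.0095,0.0014,0.01,0,0,-1.7,0.15,0,0,0.02,0,0,0,0.2,0,0,0.02,0,0,0,0.2,0,0,0,0,0,0,0.2]'
python3 - <<'E'
from h import *
s=snapshot("wrist"); cv2.imwrite("pics/w10.png",s["image"][:,:,::-1])
o=robot.observe(); print(o["position"]); print(proj(s,[.521,.2788,.195]))
E
```

```text
time: 15.1
position: [0.5211, 0.2788, 0.239]
eef_rot: [[0.99, 0.141, -0.004], [0.141, -0.99, -0.002], [-0.004, 0.001, -1.0]]
force: [-0.1, 0.4, 0.9]
grip_width: 0.799
[0.52156629 0.27915679 0.24043208]
[313.41012849 279.46310562]
```

View pics/w10.png

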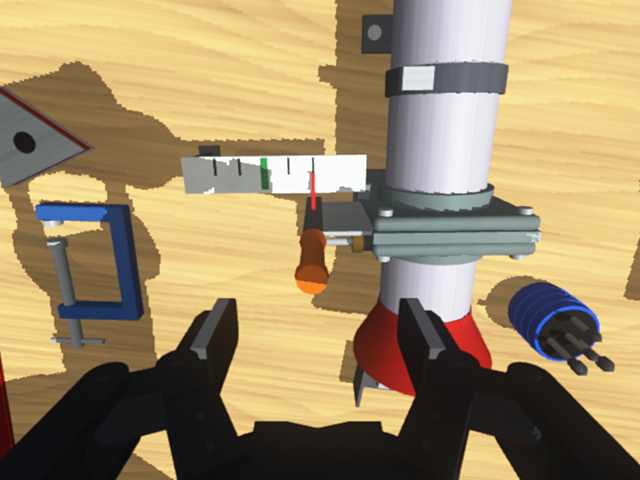

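```bash
python3 -m crank '[-0.0005,-0.0008,0.015,0,0,0,0.2,0,0,0.015,0,0,0,0.2,0,0,0.015,0,0,0,0.2,0,0,0.015,0,0,0,0.2,0,0,0.015,0,0,0,0.2,0,0,0,0,0,0,0.2]'
python3 - <<'E'
from h import *
s=snapshot("wrist"); cv2.imwrite("pics/w11.png",s["image"][:,:,::-1])
E
```

```text
time: 15.9
position: [0.52, 0.2803, 0.1647]
eef_rot: [[0.99, 0.141, -0.003], [0.141, -0.99, -0.001], [-0.003, 0.001, -1.0]]
force: [0.1, 0.8, -0.4]
grip_width: 0.797
```

View pics/w11.png

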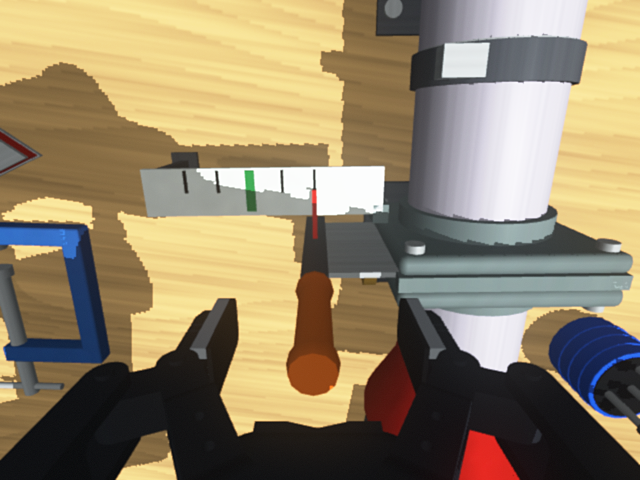

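```bash
python3 -m crank '[0,0,0,0,0,0,0.5,0,0,0,0,0,0,0.7,0,0,0,0,0,0,0.8,0,0,0,0,0,0,0.9,0,0,0,0,0,0,1,0,0,0,0,0,0,1,0,0,0,0,0,0,1]'
python3 - <<'E'
from h import *
s=snapshot("wrist"); cv2.imwrite("pics/w12.png",s["image"][:,:,::-1])
E
```

```text
time: 16.82
position: [0.5207, 0.282, 0.167]
eef_rot: [[0.99, 0.141, 0.001], [0.141, -0.99, 0.003], [0.001, -0.002, -1.0]]
force: [-0.9, 4.8, 1.8]
grip_width: 0.156
```

View pics/w12.png

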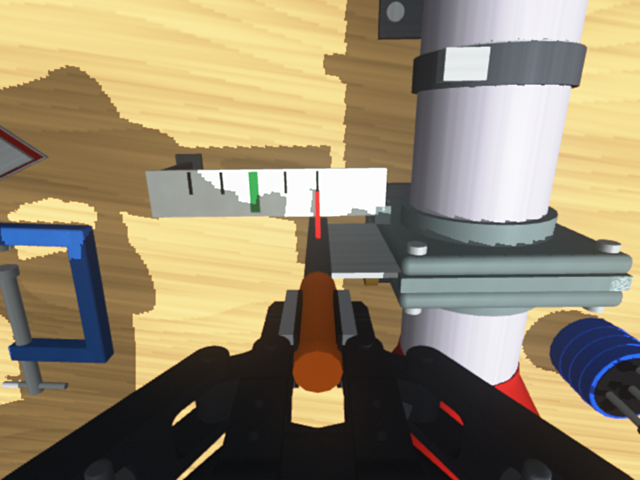

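```bash
python3 -m crank '[0,-0.004,0,0,0,0,1,0,-0.005,0,0,0,0,1,0,-0.006,0,0,0,0,1,0,-0.006,0,0,0,0,1,0,-0.006,0,0,0,0,1,0,-0.005,0,0,0,0,1,0,-0.005,0,0,0,0,1,0,-0.003,0,0,0,0,1,0,0,0,0,0,0,1,0,0,0,0,0,0,1]'
python3 - <<'E'
from gate import *
s=snapshot("wrist"); cv2.imwrite("pics/w13.png",s["image"][:,:,::-1]); crop(s,(130,130,430,300),2.6,"g13.png")
gate(s,(130,130,400,260))
E
```

```text
time: 18.12
position: [0.515, 0.3186, 0.1669]
eef_rot: [[0.99, 0.141, -0.0], [0.141, -0.99, -0.003], [-0.001, 0.003, -1.0]]
force: [-1.5, -7.4, 6.8]
grip_width: 0.161
green [311.  188.4] 262 [array([0.5524, 0.3257]), array([0.5761, 0.3272])]
red [316.5 216.4] 189 [array([0.535 , 0.3198]), array([0.5684, 0.3245])]
scale [[0.5552, 0.393], [0.5736, 0.2742], [0.5435, 0.2673], [0.5243, 0.3913]] areapx 8564.5
scale angle 98.78
```

View pics/w13.png

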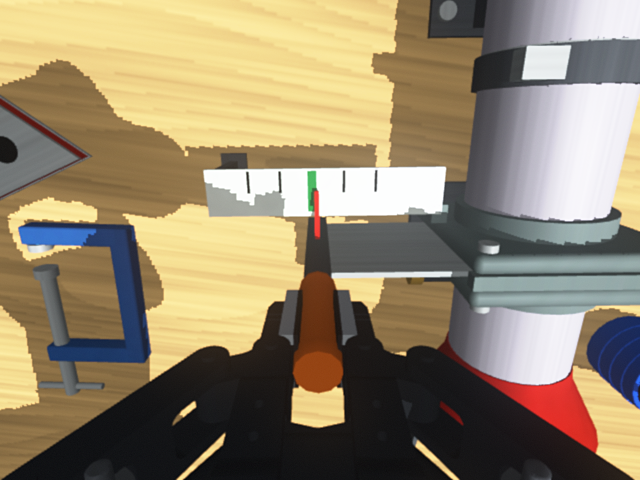

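```bash
python3 -m crank '[0,-0.0015,0,0,0,0,1,0,-0.0017,0,0,0,0,1,0,0,0,0,0,0,1,0,0,0,0,0,0,1,0,0,0,0,0,0,1]'
python3 - <<'E'
from gate import *
s=snapshot("wrist"); crop(s,(220,140,420,290),4,"g14.png")
gate(s,(130,130,400,260))
E
```

```text
time: 18.8
position: [0.5145, 0.3217, 0.167]
eef_rot: [[0.99, 0.141, -0.0], [0.141, -0.99, -0.003], [-0.001, 0.003, -1.0]]
force: [-2.8, -8.8, 6.9]
grip_width: 0.16
green [316.8 182.7] 177 [array([0.556 , 0.3256]), array([0.5775, 0.3288])]
red [316.6 214.2] 213 [array([0.536 , 0.3229]), array([0.5686, 0.3276])]
scale [[0.5552, 0.3929], [0.5731, 0.2771], [0.543, 0.2702], [0.5243, 0.3911]] areapx 8374.5
scale angle 98.8
```

View pics/g14.png

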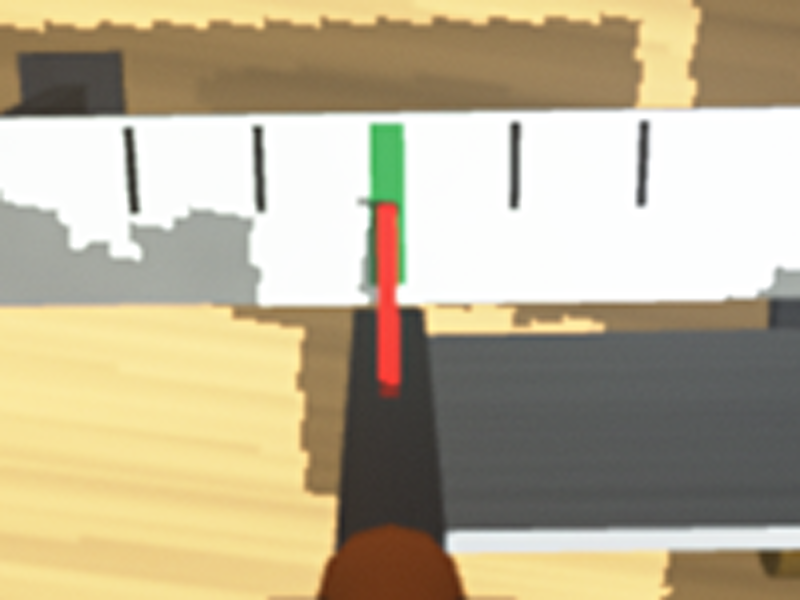

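The index is centred on the green mark (both at column 387 of the crop), and TCP travel is 40.2 mm. I'll do a last check of the dial and the bench.

```bash
python3 - <<'E'
from gate import *
t=snapshot("scene"); p=snapshot("top")
b=cv2.resize(t["image"][245:320,225:310,::-1],None,fx=4,fy=4,interpolation=2)
c=cv2.resize(p["image"][150:230,370:445,::-1],None,fx=4,fy=4,interpolation=2)
d=cv2.resize(t["image"][:,:,::-1],(360,270)); e=cv2.resize(p["image"][:,:,::-1],(360,270))
m=np.zeros((600,760,3),np.uint8); m[:300,:340]=b; m[:320,400:700]=c; m[325:595,:360]=d; m[325:595,380:740]=e
cv2.imwrite("pics/m15.png",m)
s=snapshot("wrist"); gate(s,(130,130,400,260)); o=robot.observe(); print(o["time"],o["position"],o["force"])
E
```

```text
green [316.9 182.6] 177 [array([0.5561, 0.3256]), array([0.5775, 0.3288])]
red [316.6 214.1] 212 [array([0.536 , 0.3229]), array([0.5686, 0.3276])]
scale [[0.5552, 0.3929], [0.5731, 0.2771], [0.543, 0.2702], [0.5243, 0.3911]] areapx 8377.5
scale angle 98.79
19.0 [0.51453541 0.32166126 0.16696658] [-2.43547463 -9.64999348  7.04619674]
```

View pics/m15.png

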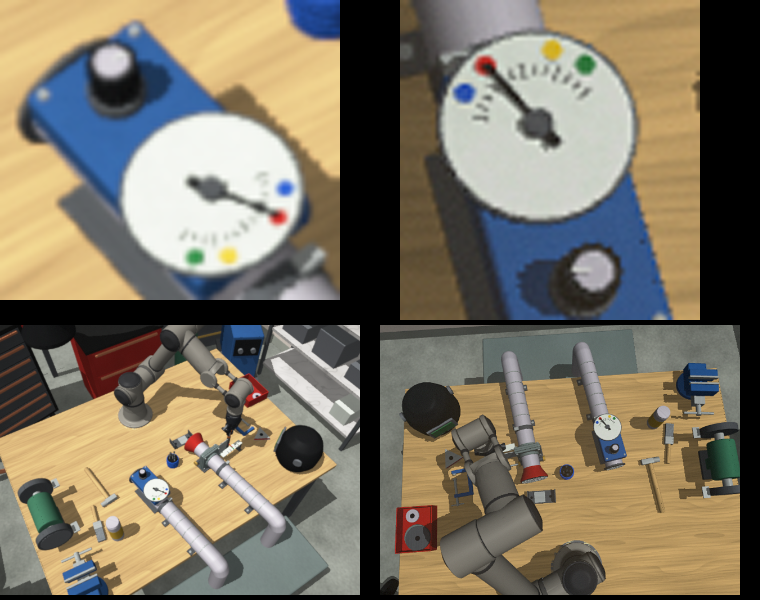

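Both fixed cameras show the pointer ending on the red dot, the other things where they were, and the gate holding steady.

```bash
python3 -c "
from workcell import robot
print(robot.job_done())"
```

```text
the job is handed in; nothing more can be done
None
```

I set the damper pointer on the red dot with the gate shut, then drew the gate to half open. I handed the job in at about 19 s with the gripper still holding the gate.

- **Damper:** I gripped the black knob and turned it anticlockwise in small steps, about 64° in all, then let go. The wrist view then put the pointer at about 35.2° and the red dot's centre at 35.4°. The line fits scattered by about ±0.3°, apart from one at the darkest threshold that read 37.2°; it rested on few pixels, so I set it aside. Both fixed cameras also showed the pointer's tip on the red dot.
- **Gate:** After a first pull it was about 3 mm short, so I corrected it. The red index then lay centred on the green mark, and the tool had travelled 40.2 mm from the shut position. It held steady against about 10 N of spring pull in two pictures.
- **Checks that disagreed:** The colour-blob position of the green mark differed from the index by a few mm in the last two pictures. The index was covering part of the mark there, so I relied on the direct view.
- **Other things on the bench:** I saw none of them moved in the last views. The highest force I read was about 13 N.

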